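# Rest the cleaned wrench across the drying blocks

## Robot

A 6-joint arm with a two-finger parallel gripper is mounted at the origin on a cart in front of the work surface, level with it; the furniture and walls round the work are solid. World frame = base frame: x ahead of the robot, y to its left, z up, the work surface at z = 0. Lengths are in m, angles in rad, forces in N, time in s.
With the tool pointing down it reaches from about 0.25 to 0.725 m from the base axis. Payload 4 kg.
Tool frame: the origin (TCP) lies at the very end of the fingers, on their centre line; the grasp point (between the pads) lies 19 mm behind it; z points along the fingers, y is the line along which they close (so a half turn about z gives the same grasp; the last joint's range is limited). The gripper opens to 85 mm and grips with 20 to 120 N. Pads are 22 mm wide; open, the fingers measure 114 mm over their backs; the gripper's body (76 mm by 85 mm) begins 54 mm behind the grasp point. The pads swing forward as they close: fully open they stand 13 mm farther back than shut.
Start: joints at [-1.21, 0.241, 0.005, 1.335, 0, 1.571], TCP at [0.177, -0.468, 0.231] pointing down, gripper open.
Joint ranges: [-2.72, 2.72], [-1.05, 1.87], [-1.09, 1.28], [-1.99, 2.15], [-1.42, 1.44], [-3.14, 3.14]. Speed limits (rad/s): [2.79, 2.79, 3.14, 3.14, 3.14, 3.14].

## Interface

Orientations are given as a unit quaternion [x, y, z, w].
In Python, from workcell import bot, vision, workorder gives the robot as it stands.
- The arm moves only by the shell command python3 -m creep 'ROWS' [OPENING]. ROWS is JSON, a list of rows, each a list of 2 entries, a list of its own where there are three numbers: the shift along the tool's x, y, z in mm, then the turn, a rotation vector about the tool's x, y, z in rad. In form: [[[dx, dy, dz], [wx, wy, wz]], ...]. A call has 1 to 12 rows; each row shifts and turns the commanded pose from where the row before left it, along the tool's axes as they then stand; what a row does not reach is not made up. A row lasts 1/8 s, in which the tool goes at most 62.5 mm and 10.7 degrees, less where a joint would pass 70% of its speed; a pose out of reach is approached as far as the arm can. A call is refused whole if a number of a shift passes 62.5 or a number of a turn 0.188, either way. A call with a gripper value outside its range is refused whole. OPENING is the finger opening in mm, from 0 to 85.4, set as the call begins (- or left out, the last holds). The fingers move at their own pace and stop on an object; the grip force is fixed at half the most. Time passes only in rows, so rows that do not move let the fingers close. It gives the time, the measured TCP pose, the force, the opening and the grip force at its end, in the units of the state.
- bot.get_obs(): the state, without advancing time (a new reading comes with each control period).
- vision.camera(name): name is "scene" or "top" or "wrist"; returns a dict with "image" (400x640x3 uint8, blue, green, red), "z_map" (400x640 float32, m along the optical axis (not along the pixel's ray), 0 where there is no reading), "K" (3x3 intrinsics, pixels), "rvec" (rotation vector, rad) and "tvec" (3), from world to camera coordinates, as OpenCV has them; the wrist camera has in their place "tool_from_camera" (4x4, takes a point from camera to tool coordinates, whose origin is the TCP and whose axes are the flange's). Camera axes: x right, y down, z forward; pixel columns grow to the right and rows downward; lengths in m; the calibration is good to about 2 mm. The wrist camera is an equidistant fisheye: a pixel r from the principal point sees the ray r / f radians off the axis. A picture is of the moment at which its call begins: read the wrist's pose just before it.
- workorder.job_done(): hands the job in; it is judged then, once.
Trained networks look in a picture, given as the dict that the camera call returned (one of the last four; its "shot" number tells which), for a name from the list of things; names that differ only in an ending like _2 or _b are one class to them, and where a whole thing is asked for, a point or a joint stands for the part that bears it (a point fixed in the world has none). Each returns a list of dicts, best first, with "score" (0 to 1); they miss things now and then, are a little off and sometimes report something else, mostly with a low value. They report only what shows in the picture. A call takes as long as a camera call. They do not tell look-alikes from the thing itself.
- vision.spot_in(picture, query): "position" ([column, row] in pixels, amid what is visible of it).
- vision.place_of(picture, query): "position" ([column, row] in pixels: a listed point, or the origin of a listed thing).
The state is a dict: "clock": time; "joint_pos": joint angles; "joint_vel": joint speeds; "tau": joint torques, N m; "eef_pos": TCP position; "tool_rot": TCP orientation; "ft_force": force on the tool from outside, world axes, zero at the start; "ft_torque": the same for the moment, N m; "grip_width": finger opening in m; "grasp_force": force on a finger pad.
Only numpy, scipy, OpenCV 4.12 (cv2) and the standard library are available. Lean on these libraries where they do the work, as an engineer would, in place of code of your own. Each camera call takes 0.05 s, during which the arm holds its last target. There are 200 camera calls.

## Task

The wrench has just been degreased and must dry off the bench. Lay it flat across the two yellow-topped blocks like a bridge, square to them, with its middle over the middle of the gap and about halfway along the blocks, and let go. Leave the blade scraper where it lies.

Things in the scene. Friction and masses are not known exactly. Their poses are not given: they have to be found in the camera images.
- wrench: The loose pale metal wrench, ring at one end, open jaw at the other, lying flat; 182 mm long, heads 31 mm wide, about 110 g. The shank is up to 16 mm wide, its top 10 mm above the underside. Origin: centre of its underside at mid-length, near its balance point. y runs along its length, x across it, z up. It starts on the bench (z = 0) right of the blocks.
- block_a: The right-hand drying block (seen from the robot), fixed to the bench: a light wooden block with a yellow hard-plastic top on a dark steel foot plate. The block is 90 mm long (its own x), 30 mm thick (its own y) and its yellow top is 60 mm above the bench; the foot plate is 100 x 44 x 6 mm. Origin: centre of its underside, z up. Its y axis points across the gap towards the left-hand block.
- block_b: The left-hand drying block, fixed, the same make and size as the right-hand one (yellow top 60 mm above the bench). Nearly parallel to it (within 5 degrees), centres 95 to 105 mm apart along y and up to 8 mm staggered along x: the clear gap is about 65 to 75 mm. Origin: centre of its underside, x along the block, z up; its y axis points away from the right-hand block.
- blade_scraper: A bystander: a loose, narrow pale metal blade 175 mm long, 22 mm wide and 10 mm high with a thin tang at one end, lying flat on the bench near the wrench. Origin: centre of its underside; y along its length. Not to be moved.
Not all that is in view belongs to the job. Leave any red look-alike of the block_b alone.

How it is judged:
At the end, for the whole second after the job is handed in: The wrench lies level (within about 5 degrees), right way up and at rest on the yellow tops of both blocks, released; its length within 15 degrees of square to each block; its middle 30 to 70 mm from each block's middle line across the gap, and within 30 mm of each block's mid-length (y of wrench in the frame of block_a between 0.03 and 0.07 m and y of wrench in the frame of block_b between -0.07 and -0.03 m and x of wrench in the frame of block_a between -0.03 and 0.03 m and angle between the y axis of wrench and the y axis of block_a, either way round below 0.26 rad and contact force between wrench and block_a above 0.05 N and x of wrench in the frame of block_b between -0.03 and 0.03 m and angle between the y axis of wrench and the y axis of block_b, either way round below 0.26 rad and contact force between wrench and block_b above 0.05 N and height (world z) of wrench between 0.055 and 0.066 m and angle between wrench's own z axis and vertical below 0.1 rad and linear speed of wrench below 0.02 m/s and angular speed of wrench below 0.1 rad/s and contact force between wrench and the fingers below 0.05 N); the robot touches nothing.
It fails at once if the blade scraper is moved more than 30 mm (distance of blade_scraper from where it was at the start of the episode above 0.03 m).
It also fails if it takes over 35 s, if anything falls off the work surface, if the arm or the gripper's body presses on something with over 40 N, if the wrist force passes 120 N, or if a joint passes its speed limit or range.

## Working session

There is one attempt and no reset: what is moved stays moved. The work goes in short steps, Python scripts to look and compute and a shell command to move; the robot and the scene stay as the last step left them, time stands still between calls to the robot, and variables do not carry over. Pictures are saved under pics/ and viewed, at most 10 in all, crops included, and the job is handed in when it is done.

```bash
mkdir -p pics
cat > h.py <<'E'
import numpy as np, cv2
from scipy.spatial.transform import Rotation as R
from workcell import bot, vision, workorder
def world(p):
    K=p["K"];z=p["z_map"];v,u=np.mgrid[:400,:640]
    c=np.stack([(u-K[0,2])/K[0,0]*z,(v-K[1,2])/K[1,1]*z,z],-1)
    M=cv2.Rodrigues(np.array(p["rvec"],float))[0];w=(c-np.array(p["tvec"]).ravel())@M
    w[z==0]=np.nan
    return w
E
python3 - <<'E'
from h import *
o=bot.get_obs();print(o["eef_pos"],o["tool_rot"],o["clock"])
for n in("top","scene"):
    p=vision.camera(n);cv2.imwrite(f"pics/{n}.png",p["image"]);W=world(p);np.save(n+".npy",W)
    for q in("wrench","block_a","block_b","blade_scraper"):
        for d in vision.place_of(p,q)[:4]:
            u,v=map(int,np.round(d["position"]));print(n,q,round(d["score"],2),u,v,W[min(max(v,0),399),min(max(u,0),639)].round(3))
E
```

```text
[ 0.17627792 -0.46719637  0.23041156] [ 9.83773235e-01  1.79413201e-01 -1.81022313e-04 -1.04487236e-03] 0.0
top block_a 0.8 247 181 [0.529 0.167 0.05 ]
top block_a 0.64 416 260 [ 0.33  -0.231  0.042]
top block_a 0.58 284 200 [0.478 0.077 0.061]
top block_b 0.8 247 181 [0.529 0.167 0.05 ]
top block_b 0.64 416 260 [ 0.33  -0.231  0.042]
top block_b 0.58 284 200 [0.478 0.077 0.061]
top blade_scraper 0.69 381 202 [ 0.476 -0.161  0.001]
scene wrench 0.49 333 158 [ 0.617 -0.186  0.006]
scene block_a 0.93 304 238 [0.455 0.111 0.04 ]
scene block_a 0.7 259 251 [0.497 0.204 0.047]
scene block_a 0.6 440 194 [ 0.309 -0.217  0.029]
scene block_a 0.3 335 158 [ 0.615 -0.193  0.004]
scene block_b 0.93 304 238 [0.455 0.111 0.04 ]
scene block_b 0.7 259 251 [0.497 0.204 0.047]
scene block_b 0.6 440 194 [ 0.309 -0.217  0.029]
scene block_b 0.3 335 158 [ 0.615 -0.193  0.004]
scene blade_scraper 0.64 366 188 [ 0.477 -0.148  0.001]
```

View pics/top.png

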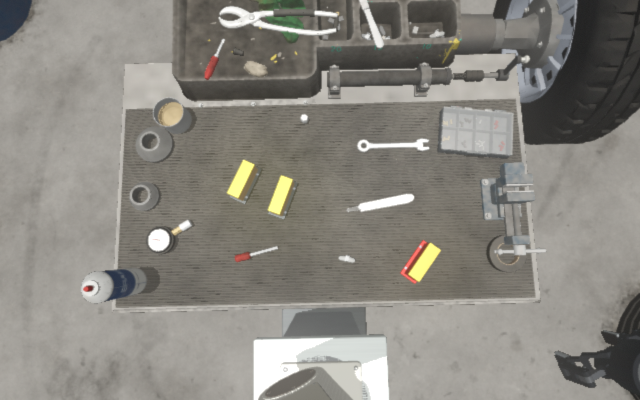

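View pics/scene.png

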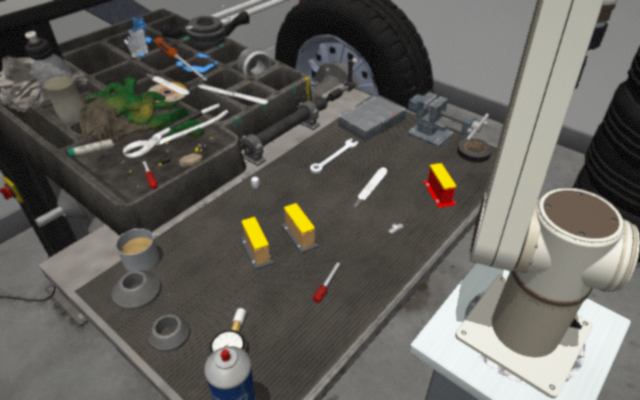

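The top view shows the wrench (ring and open jaw) at about (393,145) and the scraper blade at (383,203). The yellow-topped blocks with dark feet are at (241,180) and (282,196), and a third yellow-topped block with a red body is at (421,262). The first two blocks fit: they are a parallel pair on dark feet with the wrench to their right. The red one is the look-alike. I'll confirm this in one crop and fit the poses.

Run:
```python
from h import *
im=cv2.imread("pics/top.png");cv2.imwrite("pics/crop.png",cv2.resize(im[110:290,215:455],None,fx=3.2,fy=3.2,interpolation=cv2.INTER_CUBIC))
def fit(W,m,name):
    n,l,s,c=cv2.connectedComponentsWithStats(m.astype(np.uint8))
    for i in range(1,n):
        if s[i,4]<60: continue
        P=W[l==i];P=P[~np.isnan(P).any(1)]
        if len(P)<40: continue
        r=cv2.minAreaRect(P[:,:2].astype(np.float32)*1000)
        b=cv2.boxPoints(r);e=b[1]-b[0],b[2]-b[1];e=max(e,key=np.linalg.norm)
        print(name,c[i].round(),"mean",P.mean(0).round(4),"rect",np.round(r[0],1),np.round(r[1],1),"long ang",round(np.degrees(np.arctan2(e[1],e[0]))%180,1),"zmax",np.percentile(P[:,2],90).round(4))
for n in("top","scene"):
    im=cv2.imread(f"pics/{n}.png");W=np.load(n+".npy");hsv=cv2.cvtColor(im,cv2.COLOR_BGR2HSV)
    on=(W[...,0]>.2)&(W[...,0]<.75)&(abs(W[...,1])<.4)
    fit(W,on&(hsv[...,0]>22)&(hsv[...,0]<34)&(hsv[...,1]>150)&(hsv[...,2]>120),n+" yel")
    fit(W,on&(hsv[...,1]<50)&(hsv[...,2]>140)&(W[...,2]<.03),n+" pale")
```

```text
top pale [325. 102.] mean [ 0.7451 -0.0271 -0.0018] rect [743.6 -25.5] [748.9  12.8] long ang 90.0 zmax 0.0015
top pale [393. 145.] mean [ 0.6228 -0.1986  0.0059] rect [ 624.5 -198.8] [186.2  34.5] long ang 89.8 zmax 0.0103
top pale [383. 203.] mean [ 0.474  -0.1651  0.0013] rect [ 472.3 -153.8] [ 26.5 186.1] long ang 99.6 zmax 0.0037
top pale [184. 225.] mean [0.4292 0.3286 0.0163] rect [431.2 331.5] [25.1 31.3] long ang 122.8 zmax 0.021
top pale [161. 240.] mean [0.3938 0.3827 0.0243] rect [393.2 380.3] [39.2 53.5] long ang 179.9 zmax 0.0264
top pale [263. 251.] mean [0.3611 0.1343 0.0094] rect [361.4 133.8] [ 9.3 69.6] long ang 103.1 zmax 0.0138
top pale [346. 259.] mean [ 0.3372 -0.0692  0.0075] rect [337.4 -68.4] [39.5 17.1] long ang 88.6 zmax 0.0111
top pale [318. 305.] mean [ 0.2278  0.0024 -0.0032] rect [2.28e+02 2.00e-01] [798.3  16.6] long ang 90.0 zmax -0.0006
scene yel [443. 175.] mean [ 0.3285 -0.2543  0.0548] rect [ 342.8 -286.7] [ 72.7 170.8] long ang 140.8 zmax 0.0631
scene yel [299. 218.] mean [0.4944 0.0829 0.0558] rect [515.6  61.2] [ 61.3 155.7] long ang 158.9 zmax 0.063
scene yel [255. 232.] mean [0.536  0.1782 0.0562] rect [558.9 159.1] [ 46.6 161. ] long ang 152.7 zmax 0.0633
scene pale [333. 156.] mean [ 0.6226 -0.1939  0.0083] rect [ 626.  -199.9] [185.5  43.8] long ang 89.9 zmax 0.0123
scene pale [372. 183.] mean [ 0.475  -0.1719  0.0029] rect [ 476.6 -174.5] [ 26.6 155.6] long ang 99.1 zmax 0.0053
scene pale [395. 228.] mean [ 0.3372 -0.0676  0.0107] rect [337.5 -68.8] [38.8 14.6] long ang 71.5 zmax 0.0131
scene pale [331. 274.] mean [0.3607 0.1337 0.0126] rect [362.9 133.1] [11.5 66.2] long ang 104.7 zmax 0.0155
scene pale [239. 315.] mean [0.4287 0.3274 0.019 ] rect [435.  323.6] [23.2 42.8] long ang 127.9 zmax 0.0228
scene pale [228. 340.] mean [0.3992 0.3795 0.0253] rect [399.9 378.8] [53.1 33.2] long ang 36.8 zmax 0.027
```

View pics/crop.png

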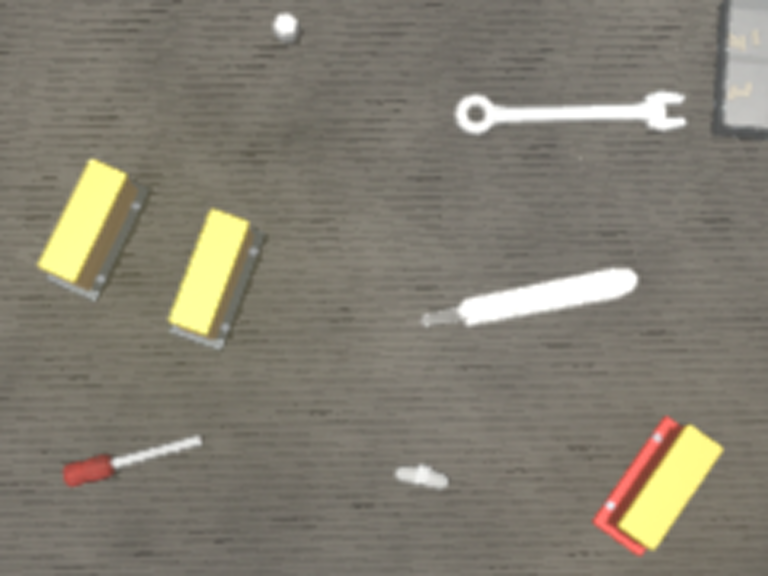

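The crop confirms it: the wrench is at the top right (crop 570,112), the scraper below it (545,297), and the dark-footed blocks at left (85,222) and (210,272). The red look-alike is at (665,485). Next I'll fit the yellow tops.

Run:
```python
from h import *
p=vision.camera("top");im=p["image"];hsv=cv2.cvtColor(im,cv2.COLOR_BGR2HSV)
m=((hsv[...,0]>20)&(hsv[...,0]<40)&(hsv[...,1]>110)&(hsv[...,2]>150)).astype(np.uint8)
print(hsv[180,241],hsv[196,282])
K=p["K"];M=cv2.Rodrigues(np.array(p["rvec"],float))[0];C=-M.T@np.array(p["tvec"]).ravel()
n,l,s,c=cv2.connectedComponentsWithStats(m);out=[]
for i in range(1,n):
    if s[i,4]<150 or c[i][1]<150: continue
    v,u=np.nonzero(l==i);d=np.stack([(u-K[0,2])/K[0,0],(v-K[1,2])/K[1,1],np.ones(len(u))],1)@M
    P=(C+d*((.06-C[2])/d[:,2])[:,None])[:,:2]
    r=cv2.minAreaRect(P.astype(np.float32)*1000);w,V=np.linalg.eigh(np.cov(P.T));a=V[:,1]
    print(c[i].round(),"centroid",P.mean(0).round(4),"rect",np.round(r[0],1),np.round(r[1],1),r[2],"pca long",np.degrees(np.arctan2(a[1],a[0]))%180)
W=world(p);print(W[180,241],W[196,282])
o=bot.get_obs();print(R.from_quat(o["tool_rot"]).as_matrix().round(3),o["joint_pos"])
```

```text
[ 30 102 255] [ 30  99 255]
[424. 261.] centroid [ 0.327  -0.2461] rect [ 326.4 -245.2] [31.3 90.9] 52.450496673583984 pca long 143.1197991872991
[0.52895099 0.17884651 0.06204821] [0.48825839 0.0816275  0.05972406]
[[ 0.936  0.353 -0.   ]
 [ 0.353 -0.936  0.   ]
 [-0.    -0.    -1.   ]] [-1.21002868e+00  2.40593592e-01  4.99273261e-03  1.33521764e+00
 -1.69752807e-05  1.57081144e+00]
```

```bash
python3 -m creep '[[[50,-10,0],[0,0,0]],[[58,-10.5,0],[0,0,0]],[[58,-10.5,0],[0,0,0]],[[58,-10.5,0],[0,0,0]],[[58,-10.5,0],[0,0,0]],[[58,-10.5,0],[0,0,0]],[[58,-10.5,0],[0,0,0]],[[58,-10.5,0],[0,0,0]],[[58,-10,0],[0,0,0]],[[0,0,0],[0,0,-0.173]],[[0,0,0],[0,0,-0.173]],[[0,0,0],[0,0,-0.173]]]' 85
python3 -m creep '[[[0,0,20],[0,0,-0.173]],[[0,0,20],[0,0,-0.173]],[[0,0,20],[0,0,-0.173]],[[0,0,20],[0,0,-0.173]],[[0,0,20],[0,0,0]],[[0,0,0],[0,0,0]],[[0,0,0],[0,0,0]]]'
cat > s.py <<'E'
from h import *
import sys
o=bot.get_obs();m=R.from_quat(o["tool_rot"]).as_matrix()
print("t",o["clock"],"pos",np.round(o["eef_pos"],4),"yaw tool x",np.degrees(np.arctan2(m[1,0],m[0,0])).round(2),"zax",m[:,2].round(3),"F",np.round(o["ft_force"],1),"w",o["grip_width"],"gf",o["grasp_force"])
if len(sys.argv)>3: print("tool shift mm",(m.T@(np.array(sys.argv[1:4],float)-o["eef_pos"])*1000).round(1))
E
python3 s.py 0.6245 -0.199 0.003
python3 - <<'E'
from h import *
p=vision.camera("top");im=p["image"];hsv=cv2.cvtColor(im,cv2.COLOR_BGR2HSV)
m=((hsv[...,0]>20)&(hsv[...,0]<40)&(hsv[...,1]>60)&(hsv[...,2]>150)).astype(np.uint8)
K=p["K"];M=cv2.Rodrigues(np.array(p["rvec"],float))[0];C=-M.T@np.array(p["tvec"]).ravel()
n,l,s,c=cv2.connectedComponentsWithStats(m);G=[]
for i in range(1,n):
    if s[i,4]<150 or c[i][1]<150: continue
    v,u=np.nonzero(l==i);d=np.stack([(u-K[0,2])/K[0,0],(v-K[1,2])/K[1,1],np.ones(len(u))],1)@M
    P=(C+d*((.06-C[2])/d[:,2])[:,None])[:,:2]
    r=cv2.minAreaRect(P.astype(np.float32)*1000);w,V=np.linalg.eigh(np.cov(P.T));a=V[:,1]
    print(c[i].round(),"centroid",P.mean(0).round(4),"rect",np.round(r[0],1),np.round(r[1],1),round(r[2],1),"pca long",np.degrees(np.arctan2(a[1],a[0]))%180)
# wrist view: pale mask on wrench
o=bot.get_obs();w=vision.camera("wrist");cv2.imwrite("pics/wrist1.png",w["image"])
E
```

```text
clock: 2.05
eef_pos: [0.6247, -0.1985, 0.2308]
tool_rot: [0.903, 0.429, -0.0, -0.0]
ft_force: [-0.8, -0.8, 0.1]
grip_width: 0.0853
grasp_force: 0.0
clock: 2.92
eef_pos: [0.6248, -0.199, 0.1321]
tool_rot: [0.707, 0.707, 0.0, 0.0]
ft_force: [-0.4, -0.1, 0.2]
grip_width: 0.0849
grasp_force: 0.0
t 2.925 pos [ 0.6248 -0.199   0.1321] yaw tool x 90.06 zax [ 0.001 -0.    -1.   ] F [-0.4 -0.1  0.2] w 0.08488692233544833 gf 0.0
tool shift mm [  0.   -0.5 129.1]
[240. 179.] centroid [0.5331 0.1815] rect [533.4 181. ] [30.5 90.2] 64.0 pca long 154.56394574775823
[280. 195.] centroid [0.492 0.087] rect [492.4  86.9] [30.2 90.1] 69.0 pca long 158.90047388984806
```

View pics/wrist1.png

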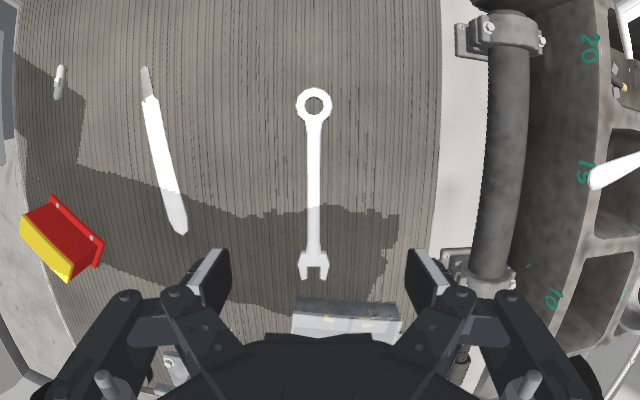

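The wrist view shows the wrench shank centred between the fingers (column 313), with the ring towards the blocks. Now descend and grip.

```bash
python3 -m creep '[[[0,0,40],[0,0,0]],[[0,0,40],[0,0,0]],[[0,0,30],[0,0,0]],[[0,0,12],[0,0,0]],[[0,0,7],[0,0,0]],[[0,0,0],[0,0,0]]]' 60
python3 -m creep '[[[0,0,0],[0,0,0]],[[0,0,0],[0,0,0]],[[0,0,0],[0,0,0]],[[0,0,0],[0,0,0]],[[0,0,0],[0,0,0]],[[0,0,0],[0,0,0]],[[0,0,0],[0,0,0]],[[0,0,0],[0,0,0]]]' 0
python3 s.py
```

```text
clock: 3.78
eef_pos: [0.6251, -0.1991, 0.0032]
tool_rot: [0.707, 0.707, 0.0, 0.001]
ft_force: [-0.1, -1.2, 0.1]
grip_width: 0.0598
grasp_force: 0.0
clock: 4.78
eef_pos: [0.6249, -0.1991, 0.0034]
tool_rot: [0.707, 0.707, 0.0, 0.001]
ft_force: [-1.2, -0.3, 6.5]
grip_width: 0.013
grasp_force: 58.9
t 4.775 pos [ 0.6249 -0.1991  0.0034] yaw tool x 90.05 zax [ 0.001 -0.001 -1.   ] F [-1.2 -0.3  6.5] w 0.013002610440163046 gf 58.85814403183758
```

```bash
python3 -m creep '[[[0,0,-20],[0,0,0]],[[0,0,-40],[0,0,0]],[[0,0,-50],[0,0,0]],[[0,0,-20],[0,0,0]],[[0,0,0],[0,0,0]]]' 
python3 -m creep '[[[30,-10,0],[0,0,0]],[[45,-15,0],[0,0,0]],[[45,-15,0],[0,0,0]],[[45,-15,0],[0,0,0]],[[45,-15,0],[0,0,0]],[[45,-15,0],[0,0,0]],[[45,-15,0],[0,0,0]],[[33,-12,0],[0,0,0]],[[0,0,0],[0,0,0.136]],[[0,0,0],[0,0,0.136]],[[0,0,0],[0,0,0.136]],[[0,0,0],[0,0,0]]]'
python3 s.py 0.5129 0.134 0.075
python3 - <<'E'
from h import *
for n in("top","wrist"):
    p=vision.camera(n); cv2.imwrite(f"pics/{n}2.png",p["image"])
E
python3 - <<'E'
import cv2,numpy as np
a=cv2.imread("pics/top2.png")[100:280,160:400];b=cv2.imread("pics/wrist2.png")
cv2.imwrite("pics/c2.png",np.hstack([cv2.resize(a,(360,270)),cv2.resize(b,(432,270))]))
E
```

```text
clock: 5.4
eef_pos: [0.6257, -0.1993, 0.1342]
tool_rot: [0.707, 0.707, 0.001, 0.002]
ft_force: [-0.4, 0.7, -2.6]
grip_width: 0.0128
grasp_force: 59.0
clock: 6.9
eef_pos: [0.5108, 0.1338, 0.1303]
tool_rot: [0.835, 0.55, -0.002, -0.001]
ft_force: [0.3, 0.5, -1.1]
grip_width: 0.0131
grasp_force: 59.0
t 6.9 pos [0.5108 0.1338 0.1303] yaw tool x 66.78 zax [-0.004 -0.001 -1.   ] F [ 0.3  0.5 -1.1] w 0.013051702036873588 gf 58.993410654366016
tool shift mm [ 1.2  2.  55.3]
```

View pics/c2.png

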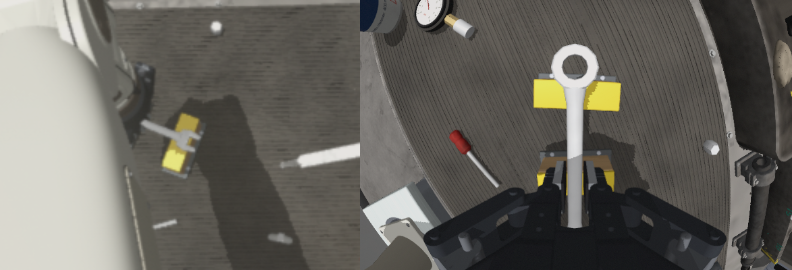

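The wrench is held level and square over both blocks: in the wrist half, the ring is above the far yellow top. Now lower it.

```bash
python3 -m creep '[[[1,2,25],[0,0,0]],[[0,0,25],[0,0,0]],[[0,0,12],[0,0,0]],[[0,0,0],[0,0,0]],[[0,0,2],[0,0,0]],[[0,0,1],[0,0,0]],[[0,0,0],[0,0,0]]]' 
python3 s.py 0.5129 0.134 0.0634
```

```text
clock: 7.88
eef_pos: [0.5147, 0.1342, 0.0679]
tool_rot: [0.835, 0.55, 0.0, 0.0]
ft_force: [-0.1, -0.0, -1.2]
grip_width: 0.0127
grasp_force: 59.0
t 7.875 pos [0.5147 0.1342 0.0679] yaw tool x 66.68 zax [ 0.001  0.    -1.   ] F [-0.1 -0.  -1.2] w 0.012671515645452163 gf 58.9920833799988
tool shift mm [-0.9 -1.6  4.5]
```

```bash
python3 -m creep '[[[0,-1,2],[0,0,0]],[[0,0,1],[0,0,0]],[[0,0,1],[0,0,0]],[[0,0,0],[0,0,0]],[[0,0,0],[0,0,0]]]' 
python3 s.py 0.5129 0.134 0.0634
```

```text
clock: 8.5
eef_pos: [0.5133, 0.1345, 0.0634]
tool_rot: [0.835, 0.55, -0.0, -0.0]
ft_force: [-0.7, 0.2, -0.0]
grip_width: 0.0126
grasp_force: 59.1
t 8.5 pos [0.5133 0.1345 0.0634] yaw tool x 66.68 zax [-0. -0. -1.] F [-0.7  0.2 -0. ] w 0.012601361162225098 gf 59.13741331547499
tool shift mm [-0.7 -0.2 -0. ]
```

```bash
python3 -m creep '[[[0,0,0.5],[0,0,0]],[[0,0,0],[0,0,0]]]'; python3 -m creep '[[[0,0,0],[0,0,0]],[[0,0,0],[0,0,0]],[[0,0,0],[0,0,0]],[[0,0,0],[0,0,0]],[[0,0,0],[0,0,0]]]' 50
python3 -m creep '[[[0,0,-10],[0,0,0]],[[0,0,-25],[0,0,0]],[[0,0,-50],[0,0,0]],[[0,0,-50],[0,0,0]],[[0,0,-30],[0,0,0]],[[-60,0,0],[0,0,0]],[[-60,0,0],[0,0,0]],[[-60,0,0],[0,0,0]],[[-60,0,0],[0,0,0]],[[-50,0,0],[0,0,0]],[[0,0,0],[0,0,0]]]'
python3 - <<'E'
from h import *
p=vision.camera("top");im=p["image"];W=world(p)
a=im[130:250,200:340]
q=vision.camera("scene");b=q["image"][160:310,200:400]
cv2.imwrite("pics/c3.png",np.hstack([cv2.resize(a,(350,300)),cv2.resize(b,(400,300))]))
hsv=cv2.cvtColor(im,cv2.COLOR_BGR2HSV)
m=(hsv[...,1]<50)&(hsv[...,2]>140)&(W[...,2]>.055)&(W[...,2]<.09)&(abs(W[...,0]-.513)<.12)&(abs(W[...,1]-.134)<.12)
P=W[m];r=cv2.minAreaRect(P[:,:2].astype(np.float32)*1000);c=np.array(r[0])/1000;print(len(P),r)
print("z",np.percentile(P[:,2],[10,50,90]))
for n,(x,y,g) in dict(a=(.4922,.087,68.9),b=(.5333,.1813,64.3)).items():
    g=np.radians(g);d=c-[x,y];print(n,"y",d@[np.cos(g),np.sin(g)],"x",d@[np.sin(g),-np.cos(g)])
print([ (d["score"],d["position"]) for d in vision.place_of(p,"blade_scraper")[:2]])
E
python3 s.py
```

```text
clock: 8.75
eef_pos: [0.5134, 0.1345, 0.0632]
tool_rot: [0.835, 0.55, 0.0, 0.0]
ft_force: [-1.6, -0.7, 4.1]
grip_width: 0.0127
grasp_force: 59.6
clock: 9.38
eef_pos: [0.5134, 0.1345, 0.0628]
tool_rot: [0.835, 0.55, 0.0, -0.0]
ft_force: [0.1, 0.1, -0.0]
grip_width: 0.0499
grasp_force: 0.0
clock: 10.75
eef_pos: [0.3974, -0.1343, 0.2287]
tool_rot: [0.837, 0.547, 0.0, 0.001]
ft_force: [-0.5, 1.2, 0.2]
grip_width: 0.0504
grasp_force: 0.0
451 ((514.30078125, 136.44088745117188), (180.18804931640625, 29.375896453857422), 66.82827758789062)
z [0.06573519 0.06835946 0.07078121]
a y 0.05408226141943945 x 0.002820440316547793
b y -0.04866069932565399 x 0.0023338022446375973
[(0.81, [382.9, 202.9])]
t 10.9 pos [ 0.399  -0.1314  0.2283] yaw tool x 66.69 zax [ 0.001  0.    -1.   ] F [-0.5 -0.2 -0.7] w 0.04984841215027066 gf 0.0
```

View pics/c3.png

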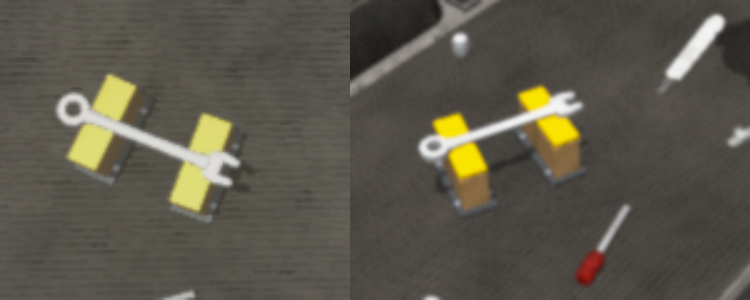

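The wrench lies flat across both yellow tops, centred and square, and the gripper is clear. The scraper is where it was, so I'm handing in.

```bash
python3 -c "
from workcell import workorder
print(workorder.job_done())"
```

```text
the job is handed in; nothing more can be done
None
```

The wrench is lying across the two yellow-topped blocks, centred over the gap (within about 3 mm), square and released; the scraper was not moved, and the job is handed in (no verdict was returned).

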